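# Hang the meter module on the console's keyhole studs

### The arm

A 7-joint arm with a two-finger parallel gripper is mounted at the origin on the work surface. World frame = base frame: x ahead of the robot, y to its left, z up, the work surface at z = 0. Lengths are in m, angles in rad, forces in N, time in s.
With the tool pointing down it reaches from about 0.425 to 0.95 m from the base axis. Payload 16.7 kg.
Tool frame: the origin (TCP) lies between the finger pads; the fingertips stand 25 mm ahead of it and the grasp point (between the pads) lies 6 mm ahead of it (manip.tcp_to_tips is the distance from the TCP to the fingertips, in m); x points along the fingers, y is the direction in which the jaws open and shut, and the axes are right-handed (so a half turn about x gives the same grasp; the last joint's range is limited). The gripper opens to 94 mm and grips with 3 to 60 N. Pads are 16 mm wide; open, the fingers measure 119 mm over their backs; the gripper's body (75 mm by 177 mm) begins 78 mm behind the grasp point.
Start: joints at [-1.319, 0.426, 0.074, 1.606, -0.034, 1.111, -0.067], TCP at [0.264, 0.621, 0.23] pointing down, gripper open.
Joint ranges: [-2.85, 2.85], [-0.5, 2.14], [-1.23, 1.37], [0.21, 2.46], [-1.02, 4.16], [0.16, 2.05], [-2.73, 2.73]. Speed limits (rad/s): [1.89, 1.89, 2.39, 2.39, 3.01, 3.01, 3.01].

### API

Orientations are given as a rotation vector (axis times angle).
In Python, from cell import telemetry, cams, manip, search_frame gives the robot as it stands. The module is installed in compiled form; this text tells all that it offers.
- The arm moves only by the tool step_arm, never from a script. Its argument "rows" is text: rows parted by semicolons, each of 7 numbers parted by spaces: the opening, from -1 (shut) to 1 (fully open), then the shift along the tool's x, y, z in units of 40 mm (1.0 is 40 mm), then the turn, a rotation vector about the tool's x, y, z in units of 5 degrees (1.0 is 5 degrees). In form: hand x y z rx ry rz; .... A call has 1 to 12 rows; each row is the pose to reach, as a shift and turn from the pose commanded when the call began, along the tool's axes at that moment; what a row does not reach only later rows make up. A row lasts 1/12 s, in which the tool goes at most 41.7 mm and 7.16 degrees, less where a joint would pass 70% of its speed; a pose out of reach is approached as far as the arm can. A call with a gripper value outside its range is refused whole. The fingers move at their own pace and stop on an object; "force" is the grip in N (left out, the last holds). Time passes only in rows, so rows that repeat a pose let the fingers close. It gives the time, the measured TCP pose, the force and the opening at its end, in the units of the state.
- telemetry.observe(): the state, without advancing time (a new reading comes with each control period).
- cams.camera(name): name is "scene" or "top"; returns a dict with "pixels" (384x512x3 uint8, blue, green, red), "fx", "fy", "cx", "cy" (pixels), "k1" (the pictures are not rectified: a ray, as slopes to the right and down, at radius r is drawn at 1 + k1 r^2 times it, then the intrinsics apply), "extrinsics" (4x4, takes a point from world to camera coordinates). Camera axes: x right, y up, looking along -z (the intrinsics and any distortion apply to the point x, -y, -z); pixel columns grow to the right and rows downward; lengths in m; the calibration is good to about 2 mm. A picture is of the moment at which its call begins. There is no depth.
- manip.hand_in(): hands the job in, once; it reports no verdict.
Trained networks look in the newest picture that a camera, given by its name, has taken for a name from the list of things; names that differ only in an ending like _2 or _b are one class to them, and where a whole thing is asked for, a point or a joint stands for the part that bears it (a point fixed in the world has none). Each returns a list of dicts, best first, with "p" (0 to 1); they miss things now and then, are a little off and sometimes report something else, mostly with a low value. They report only what shows in the picture. A call takes as long as a camera call.
- search_frame(camera, thing): "uv" ([column, row] in pixels, amid what is visible of it).
The state is a dict: "time": time; "joint_pos": joint angles; "joint_vel": joint speeds; "effort": joint torques, N m; "position": TCP position; "tcp_rot": TCP orientation; "wrist_force": force on the tool from outside, world axes, zero at the start; "moment": the same for the moment, N m; "width": finger opening in m.
Only numpy, scipy, OpenCV 4.12 (cv2) and the standard library are available. Lean on these libraries where they do the work, as an engineer would, in place of code of your own. Each camera call takes 0.05 s, during which the arm holds its last target. There are 200 camera calls.

### The job

Hang the meter module (the flanged box with the display window and the two terminals) on the sloping console: press the large ends of its two keyholes over the two stud heads until it lies flat on the stud bar, then slide it straight down the slope until it is fully home and the spring catch has popped out above it, and let go. The bar has been raised in its slots by an unmeasured amount, so feel for the studs, and never force the module: the console should feel no more than 40 N from it. Leave everything else on the table where it is.

Things in the scene. Friction and masses are not known exactly. Their poses are not given: they have to be found in the camera images.
- box_center (a point): Loose meter module: grey plastic flanged box, 0.2 to 0.35 kg, lying on its back. Case 64 (x) by 50 (y) by 40 (z) mm; this is the case's centre, 20 mm above the underside. z points out of the lid, x along the flanges to the end that goes UP the slope. Display window on the +x half of the lid, two terminals 13 mm tall at x -16, y +-12 mm. The 50 mm sides are plain: take it there.
- keyhole_high (a point): Centre of the large end of the module's upper keyhole, on the underside (43 mm along +x from the case's centre). Axes as the module. Flanges 4 mm thick, 42 mm wide, level with the underside, jut out at both ends: the underside reaches from x = -88 to +70 mm of the case's centre. Large end 18 mm in diameter; from its centre a slot 10 mm wide runs 18 mm towards +x to its end.
- keyhole_low (a point): Centre of the large end of the lower keyhole, on the underside, 100 mm towards -x from the upper one and of the same shape.
- mount (a point): Middle of the console's stud bar, on the bar's upper surface, if the bar stood at the bottom of its clamping slots. x points straight up the 20 degree slope (away from the robot), y across to the left, z out of the face. The bar (steel, 246 by 46 mm) has been raised and clamped: bar, studs and catch stand 4 to 32 mm further along +x than this point; nothing measures how far. Across, in height and in angle it is as given.
- entry (a point): Where the case's centre would be with the module flat on the bar and the large ends round the stud heads, if the bar were not raised (7 mm up the slope from the mount point, 20 mm out of the bar). Axes as mount. Two studs on the bar, 50 mm above and below its middle: necks 6 mm thick, 7 mm clear under the head; heads 14.4 mm in diameter, 4 mm thick, top bevelled, 11 mm above the bar.
- home (a point): Where the case's centre would be with the module fully home, necks against the slot ends, if the bar were not raised: 15 mm down the slope from the entry point. Axes as mount. The clamped bar does not move under the forces of this job.
- catch (a joint): Spring catch: round steel plunger, 10 mm in diameter, domed, in the bar's centre line 68.5 mm above its middle. At 0 m it stands 8 mm out of the bar; the upper flange presses it in, up to 0.0085 m (about 1 N at first, 2.7 N fully in). With the module within about 1.5 mm of home it springs out above the flange's upper edge and stops it from sliding back.
- console: Fixed console: grey sloped desk-top instrument case with an aluminium face, 270 mm deep (x), 220 mm wide (y), 50 mm high at the front (robot side), 148 mm at the back. Origin at the centre of its underside. Beside the bar its face is clear, but for low switches and sockets more than 70 mm from the bar's centre line.
- blank_center (a point): Bystander: a blank module of the same case (64 by 50 by 40 mm, 140 mm over its flanges) with a plain lid and only a plain 6 mm screw hole in each flange, so it cannot be hung. This point is the centre of its case. Leave it alone.
- mug: Bystander: black lidded travel mug, 83 mm in diameter, 147 mm tall, handle along its y. Origin at the centre of its underside.
- calculator: Bystander: pocket calculator lying flat, 160 (x) by 80 (y) by 14 mm. Origin at the centre of its underside.
- multimeter: Bystander: hand-held multimeter in its holster lying flat, 175 (x) by 85 (y) by 36 mm, dial to 50 mm. Origin at the centre of its underside.
- screwdriver: Bystander: screwdriver about 190 mm long, lying along its x.
- screw_tray: Bystander: shallow aluminium tray with screws, 90 (x) by 70 (y) by 22 mm. Origin at the centre of its underside.

How it is judged:
On the way:
1. the module is pressed down over both stud heads, its upper flange holding the catch in (y of box_center in the frame of mount between -0.006 and 0.006 m and x of box_center in the frame of mount between -0.008 and 0.044 m and z of box_center in the frame of mount below 0.0245 m and angle between the z axis of box_center and the z axis of mount, either way round below 0.09 rad and value of joint catch above 0.003 m), for 0.1 s.
At the end, for the whole second after the job is handed in: The meter module hangs at rest on both studs, flat on the bar (within 3 mm and 0.05 rad), on its centre line within 4 mm, slid fully down so that the spring catch stands out above its upper flange (within 2 mm of its full height), and let go (y of box_center in the frame of mount between -0.004 and 0.004 m and z of box_center in the frame of mount between 0.017 and 0.023 m and angle between the z axis of box_center and the z axis of mount, either way round below 0.05 rad and angle between the x axis of box_center and the x axis of mount, either way round below 0.06 rad and x of box_center in the frame of mount between -0.008 and 0.028 m and value of joint catch below 0.002 m and linear speed of meter_box below 0.01 m/s and contact force between the fingers and meter_box below 0.1 N); the robot touches nothing.
It fails at once if the module presses on the console with more than 40 N (contact force between meter_box and console above 40 N).
It fails at once if a bystander is pushed more than 20 mm from its place (distance of any of blank_center, mug, calculator, multimeter, screwdriver, screw_tray from where it was at the start of the episode above 0.02 m).
It fails at once if the robot bumps the console with more than 40 N (contact force between any of the arm, the fingers and console above 40 N).
It also fails if it takes over 72 s, if anything falls off the work surface, if the arm or the gripper's body presses on something with over 40 N, if the wrist force passes 120 N, or if a joint passes its speed limit or range.

## Working session

There is one attempt and no reset: what is moved stays moved. The work goes in short steps, Python scripts to look and compute and a tool call to move; the robot and the scene stay as the last step left them, time stands still between calls to the robot, and variables do not carry over. Pictures are saved under pics/ and viewed, on a budget of 10 in all, crops included, one or two more only if the job needs it, and the job is handed in when it is done.

Besides the shell and the picture viewer there is one more tool, called after "Request:" by a JSON object that holds its "fn" and its "kwargs". step_arm: Moves the arm, as the interface text tells. Its arguments: {"type":"object","properties":{"rows":{"type":"string"},"force":{"type":"number"}},"required":["rows"]}

```bash
mkdir -p pics
cat > h.py <<'E'
import numpy as np, cv2
from scipy.spatial.transform import Rotation as R
from cell import telemetry, cams, manip, search_frame
def ray(c,uv):
    q=np.array([(uv[0]-c['cx'])/c['fx'],(uv[1]-c['cy'])/c['fy']]); p=q.copy()
    for _ in range(20): p=q/(1+c['k1']*(p@p))
    E=np.array(c['extrinsics']); d=E[:3,:3].T@np.array([p[0],-p[1],-1]); o=-E[:3,:3].T@E[:3,3]
    return o,d/np.linalg.norm(d)
def proj(c,P):
    E=np.array(c['extrinsics']); q=(E[:3,:3]@np.atleast_2d(P).T).T+E[:3,3]
    p=np.c_[q[:,0]/-q[:,2],-q[:,1]/-q[:,2]]; r2=(p**2).sum(1)[:,None]; p=p*(1+c['k1']*r2)
    return np.c_[p[:,0]*c['fx']+c['cx'],p[:,1]*c['fy']+c['cy']]
def onz(c,uv,z):
    o,d=ray(c,uv); return o+d*(z-o[2])/d[2]
E
python3 - <<'E'
from h import *
for n in ['top','scene']:
    c=cams.camera(n); cv2.imwrite(f'pics/{n}0.png',c['pixels'])
    o,d=ray(c,(256,192)); print(n,o.round(3),d.round(3),c['fx'],c['k1'])
    for t in ['box_center','keyhole_high','keyhole_low','catch','console','blank_center','mug','calculator','multimeter','screwdriver','screw_tray']:
        r=search_frame(n,t)
        for x in r[:2]: print(t,np.round(x['uv'],1),round(x['p'],2),onz(c,x['uv'],0.02).round(3))
s=telemetry.observe(); print(s)
E
```

```text
top [0.397 0.065 1.143] [ 0.142 -0.021 -0.99 ] 362.995198513107 0.01162769376262545
box_center [383.5 212.2] 0.73 [ 0.492 -0.356  0.02 ]
keyhole_high [381.  212.9] 0.87 [ 0.49  -0.348  0.02 ]
keyhole_low [381.5 211.6] 0.58 [ 0.494 -0.35   0.02 ]
console [193.7 181. ] 0.59 [0.594 0.236 0.02 ]
blank_center [318.2 196.6] 0.73 [ 0.543 -0.153  0.02 ]
mug [187.6 176.1] 0.74 [0.61  0.255 0.02 ]
mug [110.5 258.4] 0.67 [0.359 0.48  0.02 ]
calculator [221.8 257.9] 0.64 [0.357 0.147 0.02 ]
multimeter [338.3 131. ] 0.8 [ 0.755 -0.226  0.02 ]
screw_tray [125.9 188.7] 0.86 [0.571 0.444 0.02 ]
scene [ 1.573 -0.284  1.24 ] [-0.641  0.221 -0.735] 462.78849514199345 0.04729756056994929
box_center [136.6 222.7] 0.64 [ 0.497 -0.344  0.02 ]
keyhole_high [134.1 224.3] 0.7 [ 0.501 -0.353  0.02 ]
keyhole_low [133.2 225.7] 0.62 [ 0.506 -0.357  0.02 ]
keyhole_low [305.3 181. ] 0.25 [0.522 0.269 0.02 ]
console [308.2 191.9] 0.59 [0.576 0.257 0.02 ]
blank_center [257.7 162. ] 0.38 [0.365 0.142 0.02 ]
mug [330.6 127.3] 0.79 [0.28  0.491 0.02 ]
calculator [255.7 161.2] 0.85 [0.358 0.136 0.02 ]
calculator [304.1 180.7] 0.36 [0.519 0.266 0.02 ]
multimeter [192.7 274.1] 0.85 [ 0.762 -0.218  0.02 ]
screwdriver [204.  185.3] 0.6 [ 0.41  -0.083  0.02 ]
screw_tray [355.3 175. ] 0.6 [0.56  0.453 0.02 ]
{'time': 1.2, 'joint_pos': array([-1.31850906,  0.42611114,  0.07393651,  1.60598931, -0.0341145 ,
        1.11079742, -0.06708279]), 'joint_vel': array([ 0.00100044, -0.00010917,  0.000112  ,  0.00021178,  0.0012319 ,
       -0.00033439,  0.00060378]), 'effort': array([-1.77377082e-03, -9.35556650e+01,  3.66184138e+00, -4.54537511e+01,
       -4.91516059e-02,  1.31980417e-02,  4.63380536e-05]), 'position': array([0.26399093, 0.62120389, 0.23046517]), 'tcp_rot': array([ 0.31521032,  1.54774621, -0.31527512]), 'wrist_force': array([ 0.08632541, -0.21190314, -0.16800307]), 'moment': array([ 0.02397891, -0.00982839, -0.01941569]), 'width': 0.0936923492685833}
```

Run:
```python
import cv2,numpy as np
t=cv2.imread('pics/top0.png'); s=cv2.imread('pics/scene0.png')
a=cv2.resize(t[120:270,120:280],None,fx=5,fy=4) if 0 else cv2.resize(t[120:270,130:290],(640,600),interpolation=cv2.INTER_CUBIC)
cv2.imwrite('pics/a.png',a)
b=np.hstack([cv2.resize(t[175:245,345:425],(400,350),interpolation=cv2.INTER_CUBIC),cv2.resize(s[180:260,85:175],(394,350),interpolation=cv2.INTER_CUBIC)])
cv2.imwrite('pics/b.png',b)
```

```text
(no output)
```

View pics/top0.png

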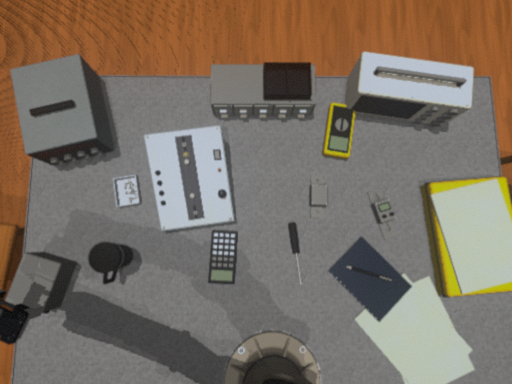

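View pics/a.png

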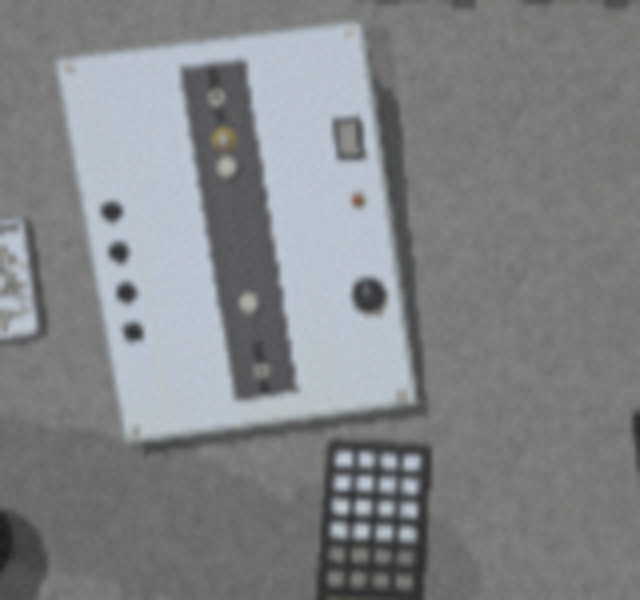

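View pics/b.png

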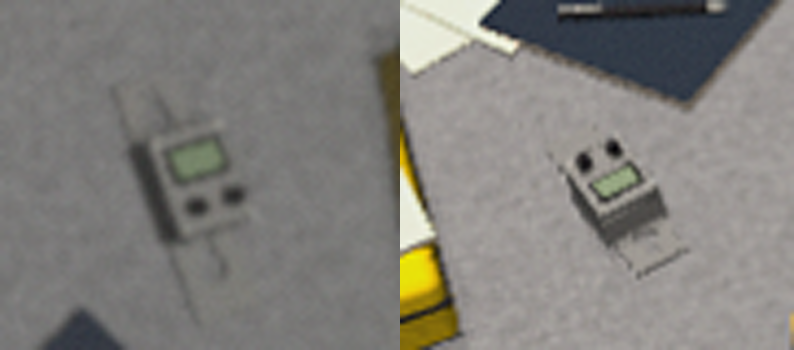

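View pics/scene0.png

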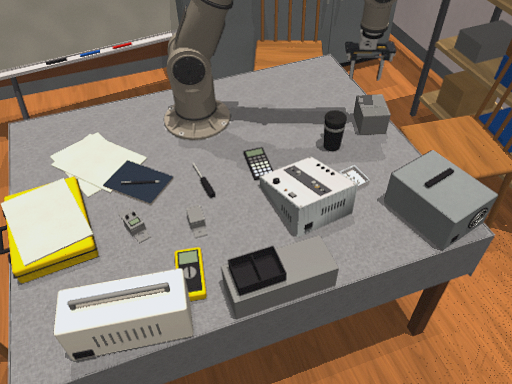

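```bash
cat > fit.py <<'E'
from h import *
from scipy.optimize import least_squares
import pickle
def cam(n):
    c=cams.camera(n); return c
top=cam('top'); sc=cam('scene')
T=lambda l,o,k: np.array(l,float)/k+np.array(o)
cor=T([(58,62),(360,24),(418,408),(130,440)],(130,120),4)-0.5+0.125
L=np.array([(.135,.11,.148),(.135,-.11,.148),(-.135,-.11,.05),(-.135,.11,.05)])
def W(p,L): return R.from_euler('z',p[2]).apply(L)+[p[0],p[1],0]
r=least_squares(lambda p:(proj(top,W(p,L))-cor).ravel(),[.6,.24,.15]); pc=r.x
print('console',pc.round(4),r.fun.round(2))
th=T([(248,302),(226,166),(224,138)],(130,120),4)-.375
# module
mt=T([(195,205),(233,195),(197,158),(113,88),(197,322)],(345,175),5)-.4
Lm=np.array([(-.016,.012,.03),(-.016,-.012,.03),(.016,0,.02),(.070,.021,-.016),(-.088,.021,-.016)])+[0,0,.02]
ms=T([(184,162),(214,148),(215,181),(240,277),(290,250)],(85,180),4.375)-.4
Ls=np.array([(-.016,-.012,.03),(-.016,.012,.03),(.016,0,.02),(.070,-.021,-.016),(.07,.021,-.016)])+[0,0,.02]
f=lambda p:np.r_[(proj(top,W(p,Lm))-mt).ravel(),(proj(sc,W(p,Ls))-ms).ravel()]
r=least_squares(f,[.49,-.35,.3],loss='soft_l1'); pm=r.x; print('module',pm.round(4),f(pm).round(1))
pickle.dump((pc,pm,th),open('fit.pkl','wb'))
box=lambda x0,x1,y0,y1,z:np.array([(x0,y0,z),(x1,y0,z),(x1,y1,z),(x0,y1,z)])
def ov(c,x0,y0,w,h,k,polys):
    im=cv2.resize(c['pixels'][y0:y0+h,x0:x0+w],(w*k,h*k),interpolation=cv2.INTER_CUBIC)
    for P in polys:
        q=((proj(c,P)-[x0,y0]+.5)*k).astype(int); cv2.polylines(im,[q],True,(0,0,255),1)
    return im
mp=[W(pm,box(-.088,.07,-.021,.021,.002)),W(pm,box(-.032,.032,-.025,.025,.04)),W(pm,box(-.032,.032,-.025,.025,0.004))]
cp=[W(pc,L)]
a=ov(top,362,182,40,60,10,mp); b=ov(sc,114,200,40,60,10,mp)
cv2.imwrite('pics/m1.png',np.hstack([a,b]))
cv2.imwrite('pics/c1.png',ov(sc,255,150,105,75,7,cp))
E
python3 fit.py
```

```text
console [0.5855 0.2334 0.1286] [-0.89 -0.64  1.46 -0.84  0.5  -0.36 -1.05  1.78]
module [ 0.4973 -0.3528  0.293 ] [ 0.5  0.3  0.2 -0.1 -1.1 -1.2 -0.4 -0.1 -0.   0.8  0.  -0.  -0.3 -0.2
  1.2  1.7 -0.6 -0.3 -0.6 -0.3]
```

View pics/m1.png

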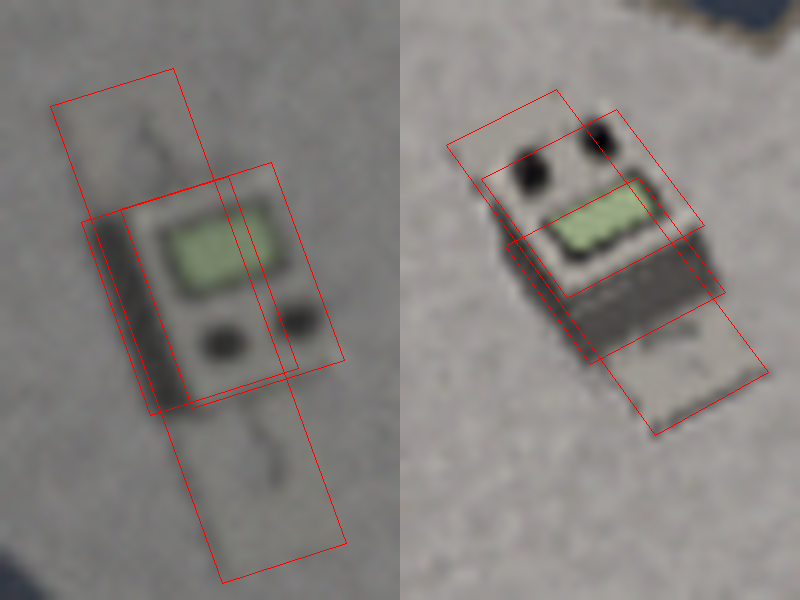

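View pics/c1.png

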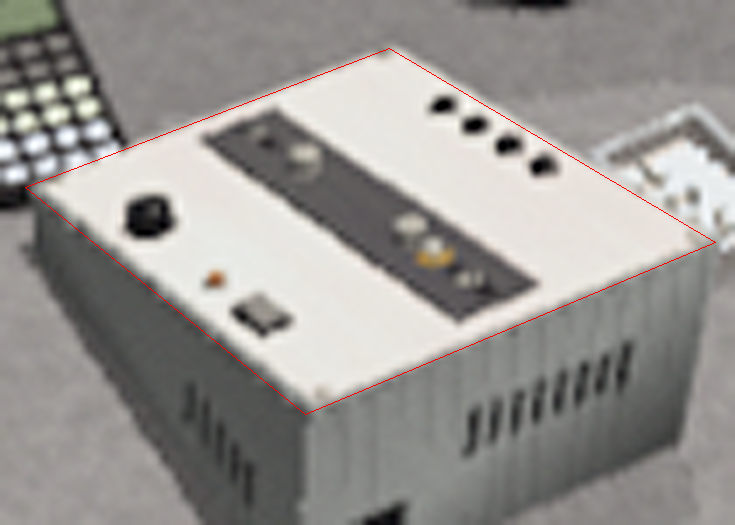

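```bash
cat > fit2.py <<'E'
from h import *
from scipy.optimize import least_squares
top=cams.camera('top'); sc=cams.camera('scene')
px=lambda l,o,k:(np.array(l,float)+.5)/k-.5+np.array(o)
a=np.arctan2(98,270); RS=R.from_euler('y',-a)
t_pts=px([(58,62),(360,24),(418,408),(130,440),(182,68),(245,62),(297,390),(236,398),(248,302),(226,166),(224,138)],(130,120),4)
s_pts=px([(712,242),(306,410),(30,187),(388,50),(538,284),(460,322),(203,137),(275,108),(307,157),(410,225),(433,245)],(255,150),7)
t_pts[[2]]=t_pts[[2]]
def pts(p):
    x,y,yaw,s,h=p
    F=np.array([(.1436,.11,0),(.1436,-.11,0),(-.1436,-.11,0),(-.1436,.11,0)])
    B=np.array([(s+.123,.023,h),(s+.123,-.023,h),(s-.123,-.023,h),(s-.123,.023,h),(s-.05,0,h+.011),(s+.05,0,h+.011),(s+.0685,0,h+.008)])
    return R.from_euler('z',yaw).apply(RS.apply(np.r_[F,B])+[0,0,.099])+[x,y,0]
f=lambda p:np.r_[(proj(top,pts(p))-t_pts).ravel(),(proj(sc,pts(p))-s_pts).ravel()]
r=least_squares(f,[.585,.233,.13,.01,.006],loss='soft_l1'); p=r.x
print(p.round(4)); print(f(p).reshape(2,11,2).round(1).tolist())
P=pts(p); mid=(P[8]+P[9])/2; Rm=R.from_euler('z',p[2])*RS
print('bar mid on bar', (mid-Rm.apply([0,0,.011])).round(4))
for q in range(8,11):  # triangulate
    (o1,d1),(o2,d2)=ray(top,t_pts[q]),ray(sc,s_pts[q])
    A=np.c_[d1,-d2]; k=np.linalg.lstsq(A,o2-o1,rcond=None)[0]; a1=o1+d1*k[0]; a2=o2+d2*k[1]; print('tri',((a1+a2)/2).round(4),(a1-a2).round(4),P[q].round(4))
E
python3 fit2.py
```

```text
[0.5847 0.2344 0.1276 0.0064 0.0044]
[[[-1.2, -0.4], [1.2, -0.5], [0.1, -0.1], [-1.5, 2.0], [-0.6, -0.6], [-0.1, -1.1], [-0.0, 0.2], [-0.3, 0.3], [0.2, 0.1], [0.2, -0.1], [-0.2, 0.3]], [[0.5, -0.1], [-0.0, 0.2], [-0.5, -0.2], [0.3, -0.5], [0.2, 0.4], [-0.9, -0.0], [-0.9, 0.3], [-0.2, 0.2], [-0.5, -0.5], [-0.1, 0.1], [-0.3, 0.1]]]
bar mid on bar [0.5891 0.235  0.1053]
tri [0.5395 0.2299 0.0962] [-0.0002 -0.0007 -0.0001] [0.5388 0.2285 0.0986]
tri [0.6317 0.241  0.1327] [0.     0.0001 0.    ] [0.632  0.2405 0.1327]
tri [0.6512 0.2427 0.1372] [-0.0003 -0.0012 -0.0003] [0.6503 0.2428 0.1362]
```

```bash
cat >> h.py <<'E'
def down(yaw,pitch=0): # module frame -> tool: x=-zm, y=ym, z=xm ; returns tool rotation and module rotation
    M=R.from_euler('z',yaw)*R.from_euler('y',-pitch)
    return M*R.from_matrix(np.array([[0,0,1],[0,1,0],[-1,0,0]]))
def to(pos,rot):
    s=telemetry.observe(); R0=R.from_rotvec(s['tcp_rot'])
    d=R0.inv().apply(np.array(pos)-s['position'])/.04; w=np.degrees((R0.inv()*rot).as_rotvec())/5
    return d.round(3),w.round(3)
E
python3 - <<'E'
from h import *
s=telemetry.observe(); print(s['time'],R.from_rotvec(s['tcp_rot']).as_matrix().round(2).tolist())
for f in (0,np.pi):
  print(to([.50,.2,.36],down(.293+f)),to([.4973,-.3528,.2],down(.293+f)))
E
```

```text
1.4 [[-0.0, 0.39, 0.92], [-0.0, 0.92, -0.39], [-1.0, -0.0, -0.0]]
(array([-3.239, -7.384,  9.549]), array([-7.962e+00, -1.000e-03,  1.000e-03])) (array([  0.762, -20.129,  14.892]), array([-7.962e+00, -1.000e-03,  1.000e-03]))
(array([-3.239, -7.384,  9.549]), array([2.8038e+01, 1.0000e-03, 1.0000e-03])) (array([  0.762, -20.129,  14.892]), array([2.8038e+01, 1.0000e-03, 1.0000e-03]))
```

Request:
{"fn": "step_arm", "kwargs": {"rows": "1 -3.2 -1 1 -1 0 0;1 -3.2 -2 2 -2 0 0;1 -3.2 -7.4 9.5 -8 0 0;1 -3.2 -7.4 9.5 -8 0 0;1 -3.2 -7.4 9.5 -8 0 0;1 -3.2 -7.4 9.5 -8 0 0;1 -3.2 -7.4 9.5 -8 0 0;1 -3.2 -7.4 9.5 -8 0 0;1 -3.2 -7.4 9.5 -8 0 0;1 -3.2 -7.4 9.5 -8 0 0;1 -3.2 -7.4 9.5 -8 0 0;1 -3.2 -7.4 9.5 -8 0 0"}}

```text
time: 2.4
position: [0.4849, 0.2219, 0.3553]
tcp_rot: [-0.232, 1.558, 0.233]
wrist_force: [1.7, 0.7, -0.2]
width: 0.0937
```

Run:
```python
from h import *
s=telemetry.observe(); print(s['time'],s['position'],s['wrist_force'],s['joint_pos'].round(2)); print(to([.4973,-.3528,.15],down(.293)))
```

```text
2.4 [0.48492126 0.22189197 0.35525138] [ 1.72250097  0.67335672 -0.24638247] [-0.76  0.09  0.23  1.77 -0.02  1.28  1.34]
(array([  5.124, -13.834,  -3.901]), array([ 0.037,  0.007, -0.004]))
```

Request:
{"fn": "step_arm", "kwargs": {"rows": "1 0 -13.3 -4.1 0 0 0;1 0 -13.3 -4.1 0 0 0;1 0 -13.3 -4.1 0 0 0;1 0 -13.3 -4.1 0 0 0;1 0 -13.3 -4.1 0 0 0;1 0 -13.3 -4.1 0 0 0;1 2 -13.3 -4.1 0 0 0;1 5 -13.3 -4.1 0 0 0;1 5 -13.3 -4.1 0 0 0;1 5 -13.3 -4.1 0 0 0;1 5 -13.3 -4.1 0 0 0;1 5 -13.3 -4.1 0 0 0"}}

```text
time: 3.4
position: [0.4828, -0.2378, 0.2226]
tcp_rot: [-0.233, 1.557, 0.232]
wrist_force: [1.3, 0.4, 0.5]
width: 0.0942
```

Request:
{"fn": "step_arm", "kwargs": {"rows": "1 0 0 0 0 0 0;1 0 0 0 0 0 0;1 0 0 0 0 0 0;1 0 0 0 0 0 0"}}

```text
time: 3.73
position: [0.4837, -0.2353, 0.224]
tcp_rot: [-0.233, 1.557, 0.234]
wrist_force: [-0.0, -0.6, 1.1]
width: 0.0941
```

Run:
```python
from h import *
s=telemetry.observe(); print(s['time'],s['position'],s['wrist_force']); print(to([.4973,-.3528,.15],down(.293)))
top=cams.camera('top'); 
im=cv2.resize(top['pixels'][182:242,352:412],(600,600),interpolation=cv2.INTER_CUBIC); cv2.imwrite('pics/g1.png',im)
```

```text
3.7333 [ 0.48369492 -0.23525708  0.22403035] [-0.01283201 -0.63792993  1.10944934]
(array([ 1.85 , -2.909, -0.539]), array([0.053, 0.013, 0.001]))
```

Request:
{"fn": "step_arm", "kwargs": {"rows": "1 1.85 -2.9 -0.54 0 0 0;1 1.85 -2.9 -0.54 0 0 0;1 1.85 -2.9 -0.54 0 0 0;1 1.85 -2.9 -0.54 0 0 0;1 2.85 -2.9 -0.54 0 0 0;1 3.85 -2.9 -0.54 0 0 0;1 4.8 -2.9 -0.54 0 0 0;1 4.8 -2.9 -0.54 0 0 0;1 4.8 -2.9 -0.54 0 0 0;1 4.8 -2.9 -0.54 0 0 0"}}

```text
time: 4.62
position: [0.497, -0.353, 0.0323]
tcp_rot: [-0.233, 1.557, 0.233]
wrist_force: [-0.2, -0.9, 1.1]
width: 0.094
```

Run:
```python
from h import *
s=telemetry.observe(); print(s['time'],s['position'],s['wrist_force']); print(to([.4973,-.3528,.032],down(.293)))
```

```text
4.6167 [ 0.49701223 -0.35301732  0.03229327] [-0.21045356 -0.89179442  1.07935183]
(array([0.007, 0.003, 0.008]), array([0.048, 0.009, 0.003]))
```

Request:
{"fn": "step_arm", "kwargs": {"rows": "-1 0 0 0 0 0 0;-1 0 0 0 0 0 0;-1 0 0 0 0 0 0;-1 0 0 0 0 0 0;-1 0 0 0 0 0 0;-1 0 0 0 0 0 0;-1 0 0 0 0 0 0;-1 0 0 0 0 0 0;-1 0 0 0 0 0 0;-1 0 0 0 0 0 0", "force": 35}}

```text
time: 5.45
position: [0.4963, -0.3534, 0.0314]
tcp_rot: [-0.233, 1.558, 0.233]
wrist_force: [-0.1, 1.5, 2.8]
width: 0.0498
```

Request:
{"fn": "step_arm", "kwargs": {"rows": "-1 -1 0 0 0 0 0;-1 -2 0 0 0 0 0;-1 -3 0 0 0 0 0;-1 -4 0 0 0 0 0;-1 -5 0 0 0 0 0;-1 -6 0 0 0 0 0;-1 -7 0 0 0 0 0;-1 -7 0 0 0 0 0;-1 -7 0 0 0 0 0"}}

```text
time: 6.2
position: [0.4968, -0.3538, 0.313]
tcp_rot: [-0.234, 1.555, 0.231]
wrist_force: [-0.5, -0.7, -3.9]
width: 0.0496
```

Run:
```python
from h import *
s=telemetry.observe(); print(s['time'],s['position'],s['wrist_force'],s['moment'],s['joint_pos'].round(2))
Rm=R.from_euler('z',.1276)*R.from_euler('y',-.3482); mid=np.array([.5891,.235,.1053])
# case centre at entry: 7mm up, 20 out; TCP 12 mm above case centre; hover 50 mm
print(to([.50,.1,.33],down(.1276,.3482)))
for h in (.09,.05,0): print(h,mid+Rm.apply([.007,0,.032+h]))
```

```text
6.2 [ 0.49679342 -0.3538353   0.31304436] [-0.47965213 -0.68252062 -3.90159972] [ 0.0549174   0.00123564 -0.00384769] [ 0.06  0.28  0.58  1.69 -0.16  1.22  2.54]
(array([-0.436, 10.827,  3.391]), array([ 1.918, -3.947, -0.317]))
0.09 [0.55433767 0.2305401  0.22236703]
0.05 [0.56787497 0.23227689 0.18476749]
0 [0.58479659 0.23444788 0.13776807]
```

Request:
{"fn": "step_arm", "kwargs": {"rows": "-1 -0.5 10.8 3.4 0 0 0;-1 -0.5 10.8 3.4 0 0 0;-1 -0.5 10.8 3.4 0 0 0;-1 -0.5 10.8 3.4 0.5 -1 -0.1;-1 -0.5 10.8 3.4 1 -2 -0.2;-1 -0.5 10.8 3.4 1.5 -3 -0.3;-1 -0.5 10.8 3.4 1.9 -3.9 -0.3;-1 -0.5 10.8 3.4 1.9 -3.9 -0.3;-1 -0.5 10.8 3.4 1.9 -3.9 -0.3;-1 -0.5 10.8 3.4 1.9 -3.9 -0.3;-1 -0.5 10.8 3.4 1.9 -3.9 -0.3;-1 -0.5 10.8 3.4 1.9 -3.9 -0.3"}}

```text
time: 7.2
position: [0.4989, 0.1064, 0.3297]
tcp_rot: [-0.082, 1.23, 0.121]
wrist_force: [-0.4, 0.5, -2.4]
width: 0.05
```

Request:
{"fn": "step_arm", "kwargs": {"rows": "-1 0 0 0 0 0 0;-1 0 0 0 0 0 0;-1 0 0 0 0 0 0"}}

```text
time: 7.45
position: [0.4999, 0.0982, 0.3302]
tcp_rot: [-0.077, 1.23, 0.112]
wrist_force: [-0.4, -0.1, -2.5]
width: 0.0499
```

Run:
```python
from h import *
s=telemetry.observe(); print(s['time'],s['position'],s['wrist_force'],s['moment'],s['joint_pos'].round(2))
print(to([.5543,.2305,.2224],down(.1276,.3482)))
```

```text
7.45 [0.49985609 0.09819291 0.33016604] [-0.36219324 -0.12820192 -2.54968224] [-0.06413185  0.55305799 -0.04848476] [-0.43 -0.12  0.05  2.07  0.12  0.87  1.26]
(array([3.135, 3.102, 0.773]), array([-0.006, -0.105, -0.021]))
```

Request:
{"fn": "step_arm", "kwargs": {"rows": "-1 0 3.1 0.77 0 -0.1 0;-1 0 3.1 0.77 0 -0.1 0;-1 0 3.1 0.77 0 -0.1 0;-1 3.1 3.1 0.77 0 -0.1 0;-1 3.1 3.1 0.77 0 -0.1 0;-1 3.1 3.1 0.77 0 -0.1 0;-1 3.1 3.1 0.77 0 -0.1 0;-1 3.1 3.1 0.77 0 -0.1 0;-1 3.1 3.1 0.77 0 -0.1 0;-1 3.1 3.1 0.77 0 -0.1 0"}}

```text
time: 8.28
position: [0.5547, 0.2317, 0.2272]
tcp_rot: [-0.075, 1.217, 0.114]
wrist_force: [0.2, -0.5, -2.4]
width: 0.05
```

```bash
cat > look.py <<'E'
from h import *
import sys
s=telemetry.observe(); print(s['time'],s['position'],s['wrist_force'],s['moment']); print(to([.5543,.2305,.2224],down(.1276,.3482)))
Rt=R.from_rotvec(s['tcp_rot']); M=Rt*R.from_matrix(np.array([[0,0,1],[0,1,0],[-1,0,0]])).inv()
cen=s['position']-M.apply([0,0,.012])
box=lambda x0,x1,y0,y1,z:np.array([(x0,y0,z),(x1,y0,z),(x1,y1,z),(x0,y1,z)])
out=[]
for n,x0,y0 in (('scene',270,130),('top',160,135)):
    c=cams.camera(n); w,h,k=57,80,7
    im=cv2.resize(c['pixels'][y0:y0+h,x0:x0+w],(w*k,h*k),interpolation=cv2.INTER_CUBIC)
    for b in (box(-.088,.07,-.021,.021,-.016),box(-.032,.032,-.025,.025,.02)):
        q=((proj(c,cen+M.apply(b))-[x0,y0]+.5)*k).astype(int); cv2.polylines(im,[q],True,(0,0,255),1)
    out.append(im)
cv2.imwrite(f'pics/{sys.argv[1]}.png',np.hstack(out))
E
python3 look.py l1
```

```text
8.2833 [0.5547321  0.23167953 0.22716343] [ 0.23223315 -0.46103861 -2.37931339] [-0.05548632  0.601101    0.02290717]
(array([ 0.107, -0.028, -0.055]), array([-0.004,  0.045, -0.04 ]))
```

View pics/l1.png

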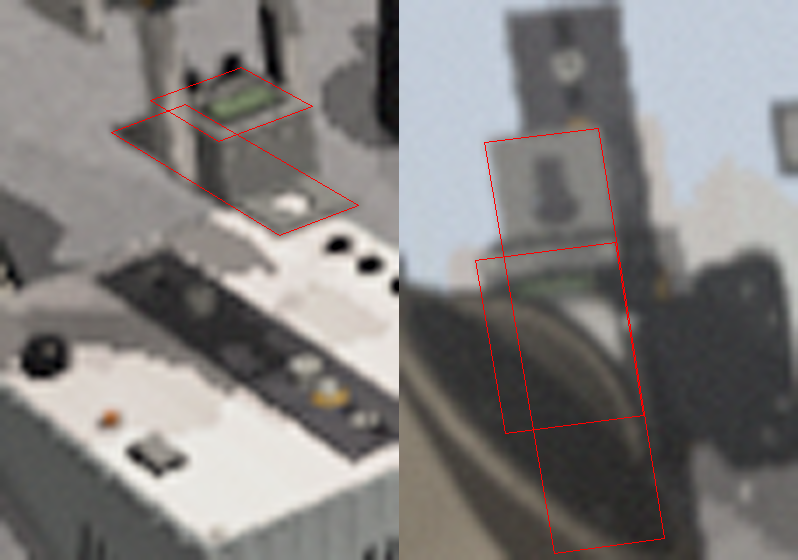

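Request:
{"fn": "step_arm", "kwargs": {"rows": "-1 1 0 0 0 0 0;-1 1.5 0 0 0 0 0;-1 1.5 0 0 0 0 0;-1 1.5 0 0 0 0 0;-1 1.5 0 0 0 0 0"}}

```text
time: 8.8
position: [0.5748, 0.2349, 0.1705]
tcp_rot: [-0.076, 1.218, 0.115]
wrist_force: [0.5, -0.3, -2.4]
width: 0.0493
```

```bash
cat >> look.py <<'E'
Rm=R.from_euler('z',.1276)*R.from_euler('y',-.3482); mid=np.array([.5891,.235,.1053])
d=Rm.inv().apply(cen-mid); print('case centre in bar frame mm',(d*1e3).round(2),'rot deg',np.degrees((Rm.inv()*M).as_rotvec()).round(2))
E
sed -i "s/    for b in (/    for b in (np.array([.043,0,-.018])+.009*np.array([(np.cos(t),np.sin(t),0) for t in np.arange(0,6.28,.4)]),/" look.py
python3 look.py l2
```

```text
8.8 [0.57479996 0.23490571 0.17050587] [ 0.51071671 -0.33899167 -2.38136845] [-0.11645235  0.50247963  0.04539784]
(array([-1.398, -0.039, -0.044]), array([ 0.006,  0.036, -0.04 ]))
case centre in bar frame mm [ 8.94  1.77 54.14] rot deg [ 0.2  -0.18  0.03]
```

View pics/l2.png

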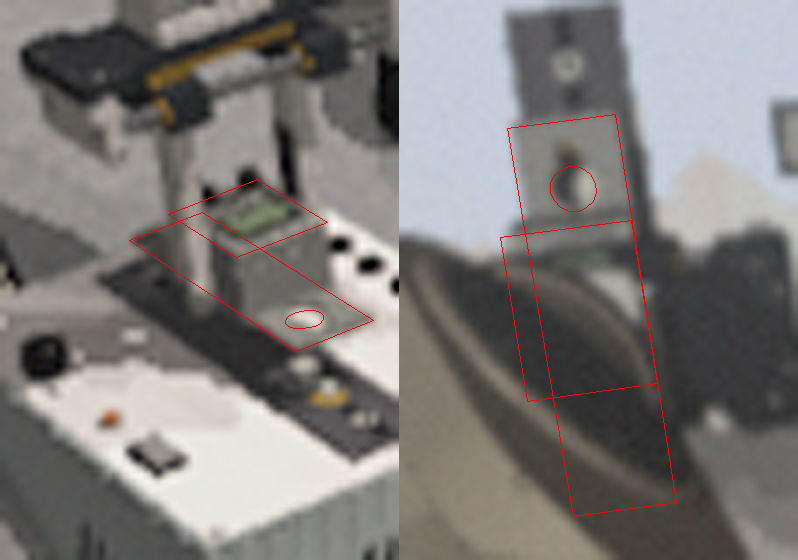

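Request:
{"fn": "step_arm", "kwargs": {"rows": "-1 0.2 -0.044 -0.048 0 0 0;-1 0.5 -0.044 -0.048 0 0 0;-1 0.5 -0.044 -0.048 0 0 0;-1 0.5 -0.044 -0.048 0 0 0;-1 0.5 -0.044 -0.048 0 0 0"}}

```text
time: 9.32
position: [0.5796, 0.2335, 0.1489]
tcp_rot: [-0.077, 1.22, 0.114]
wrist_force: [0.4, 0.1, -2.4]
width: 0.0498
```

```bash
cat > st.py <<'E'
from h import *
s=telemetry.observe()
Rt=R.from_rotvec(s['tcp_rot']); M=Rt*R.from_matrix(np.array([[0,0,1],[0,1,0],[-1,0,0]])).inv()
cen=s['position']-M.apply([0,0,.012])
Rm=R.from_euler('z',.1276)*R.from_euler('y',-.3482); mid=np.array([.5891,.235,.1053])
d=Rm.inv().apply(cen-mid); print(s['time'],'bar frame mm',(d*1e3).round(2),'rot deg',np.degrees((Rm.inv()*M).as_rotvec()).round(2),'F',Rm.inv().apply(s['wrist_force']).round(2),'M',Rm.inv().apply(s['moment']).round(2),s['width'].round(4))
E
python3 st.py
```

```text
Traceback (most recent call last):
  File "st.py", line 6, in <module>
    d=Rm.inv().apply(cen-mid); print(s['time'],'bar frame mm',(d*1e3).round(2),'rot deg',np.degrees((Rm.inv()*M).as_rotvec()).round(2),'F',Rm.inv().apply(s['wrist_force']).round(2),'M',Rm.inv().apply(s['moment']).round(2),s['width'].round(4))
                                                                                                                                                                                                                              ^^^^^^^^^^^^^^^^
AttributeError: 'float' object has no attribute 'round'
```

```bash
sed -i "s/,s\['width'\].round(4))/,round(s['width'],4))/" st.py; python3 st.py
```

```text
9.3167 bar frame mm [ 5.86 -0.28 32.28] rot deg [ 0.14 -0.05  0.05] F [-0.38  0.01 -2.37] M [ 0.02  0.55 -0.01] 0.0498
```

Request:
{"fn": "step_arm", "kwargs": {"rows": "-1 0 0 0.028 0 0 0;-1 0.025 0 0.028 0 0 0;-1 0.05 0 0.028 0 0 0;-1 0.05 0 0.028 0 0 0;-1 0.075 0 0.028 0 0 0;-1 0.075 0 0.028 0 0 0;-1 0.075 0 0.028 0 0 0"}}

```text
time: 9.9
position: [0.5817, 0.2338, 0.1468]
tcp_rot: [-0.077, 1.22, 0.114]
wrist_force: [0.2, -0.1, -3.5]
width: 0.0497
```

```bash
python3 st.py
```

```text
9.9 bar frame mm [ 7.14 -0.27 29.51] rot deg [ 0.15 -0.08  0.04] F [-1.07 -0.09 -3.38] M [0.04 0.56 0.02] 0.0497
```

Request:
{"fn": "step_arm", "kwargs": {"rows": "-1 0.025 0 0 0 0 0;-1 0.05 0 0 0 0 0;-1 0.075 0 0 0 0 0;-1 0.075 0 0 0 0 0;-1 0.075 0 0 0 0 0"}}

```text
time: 10.32
position: [0.5823, 0.2345, 0.1444]
tcp_rot: [-0.077, 1.22, 0.115]
wrist_force: [-4.9, 2.8, -1.2]
width: 0.0497
```

```bash
python3 st.py
```

```text
10.3167 bar frame mm [ 7.    0.39 27.11] rot deg [ 0.19 -0.08  0.07] F [-4.66  3.42  0.45] M [0.91 1.92 0.06] 0.0497
```

Request:
{"fn": "step_arm", "kwargs": {"rows": "-1 0 0.025 -0.02 0 0 0;-1 0 0.03 -0.03 0 0 0;-1 0 0.03 -0.03 0 0 0;-1 0 0.03 -0.03 0 0 0"}}

```text
time: 10.65
position: [0.5816, 0.2349, 0.1435]
tcp_rot: [-0.077, 1.22, 0.114]
wrist_force: [0.1, 0.2, -3.4]
width: 0.0497
```

```bash
python3 st.py
```

```text
10.65 bar frame mm [ 5.99  0.88 26.42] rot deg [ 0.15 -0.08  0.04] F [-1.    0.21 -3.28] M [0.   0.53 0.02] 0.0497
```

Request:
{"fn": "step_arm", "kwargs": {"rows": "-1 0.025 0 0 0 0 0;-1 0.05 0 0 0 0 0;-1 0.075 0 0 0 0 0;-1 0.075 0 0 0 0 0;-1 0.075 0 0 0 0 0"}}

```text
time: 11.07
position: [0.5826, 0.2351, 0.1407]
tcp_rot: [-0.077, 1.22, 0.114]
wrist_force: [0.0, -0.5, -1.7]
width: 0.0497
```

```bash
python3 st.py
```

```text
11.0667 bar frame mm [ 6.04  0.93 23.47] rot deg [ 0.15 -0.08  0.04] F [-0.57 -0.47 -1.55] M [-0.02  0.51 -0.02] 0.0497
```

Request:
{"fn": "step_arm", "kwargs": {"rows": "-1 0.025 0 0 0 0 0;-1 0.05 0 0 0 0 0;-1 0.06 0 0 0 0 0;-1 0.06 0 0 0 0 0;-1 0.06 0 0 0 0 0"}}

```text
time: 11.48
position: [0.5834, 0.2352, 0.1385]
tcp_rot: [-0.077, 1.219, 0.114]
wrist_force: [0.4, -0.1, -1.1]
width: 0.05
```

```bash
python3 st.py
```

```text
11.4833 bar frame mm [ 6.07  0.93 21.17] rot deg [ 0.16 -0.09  0.04] F [-0.04 -0.15 -1.12] M [-0.06  0.34 -0.01] 0.05
```

Request:
{"fn": "step_arm", "kwargs": {"rows": "-1 0.015 0 0 0 0 0;-1 0.03 0 0 0 0 0;-1 0.03 0 0 0 0 0;-1 0.03 0 0 0 0 0"}}

```text
time: 11.82
position: [0.5838, 0.2353, 0.1374]
tcp_rot: [-0.077, 1.219, 0.114]
wrist_force: [0.1, -0.5, -1.5]
width: 0.0498
```

```bash
python3 st.py
```

```text
11.8167 bar frame mm [ 6.03  0.97 19.94] rot deg [ 0.16 -0.08  0.05] F [-0.47 -0.49 -1.41] M [-0.06  0.34  0.01] 0.0498
```

Request:
{"fn": "step_arm", "kwargs": {"rows": "-1 0.015 0 0 0 0 0;-1 0.03 0 0 0 0 0;-1 0.03 0 0 0 0 0;-1 0.03 0 0 0 0 0"}}

```text
time: 12.15
position: [0.5842, 0.2353, 0.1362]
tcp_rot: [-0.077, 1.22, 0.114]
wrist_force: [0.5, -0.5, -0.6]
width: 0.0495
```

```bash
python3 st.py
```

```text
12.15 bar frame mm [ 6.03  0.95 18.71] rot deg [ 0.15 -0.08  0.04] F [ 0.16 -0.59 -0.68] M [-0.04  0.29  0.01] 0.0495
```

Request:
{"fn": "step_arm", "kwargs": {"rows": "-1 0.015 0 0 0 0 0;-1 0.03 0 0 0 0 0;-1 0.03 0 0 0 0 0;-1 0.03 0 0 0 0 0"}}

```text
time: 12.48
position: [0.5844, 0.2354, 0.1357]
tcp_rot: [-0.077, 1.219, 0.114]
wrist_force: [-8.9, -2.8, 12.8]
width: 0.0502
```

```bash
python3 st.py
```

```text
12.4833 bar frame mm [ 6.08  0.97 18.11] rot deg [ 0.15 -0.09  0.04] F [-4.28 -1.63 15.17] M [-0.63  1.27 -0.06] 0.0502
```

Request:
{"fn": "step_arm", "kwargs": {"rows": "-1 -0.012 0 0 0 0 0;-1 -0.012 0 -0.05 0 0 0;-1 -0.012 0 -0.1 0 0 0;-1 -0.012 0 -0.15 0 0 0;-1 -0.012 0 -0.2 0 0 0;-1 -0.012 0 -0.2 0 0 0;-1 -0.012 0 -0.2 0 0 0"}}

```text
time: 13.07
position: [0.5766, 0.2346, 0.1329]
tcp_rot: [-0.077, 1.22, 0.115]
wrist_force: [-2.4, 1.2, 6.8]
width: 0.0496
```

```bash
python3 st.py
```

```text
13.0667 bar frame mm [-2.23  1.22 18.15] rot deg [ 0.17 -0.08  0.06] F [0.25 1.48 7.19] M [ 0.05  0.29 -0.  ] 0.0496
```

Sliding freely in the slots with a light press. Continue.

Request:
{"fn": "step_arm", "kwargs": {"rows": "-1 0 0 -0.04 0 0 0;-1 0 0 -0.08 0 0 0;-1 0 0 -0.12 0 0 0;-1 0 0 -0.12 0 0 0;-1 0 0 -0.12 0 0 0"}}

```text
time: 13.48
position: [0.5723, 0.234, 0.1312]
tcp_rot: [-0.077, 1.22, 0.114]
wrist_force: [-2.7, -0.0, 6.8]
width: 0.0499
```

```bash
python3 st.py
```

```text
13.4833 bar frame mm [-6.96  1.16 18.13] rot deg [ 0.16 -0.08  0.06] F [-0.15  0.32  7.32] M [0.01 0.16 0.04] 0.0499
```

Request:
{"fn": "step_arm", "kwargs": {"rows": "-1 0 0 -0.025 0 0 0;-1 0 0 -0.05 0 0 0;-1 0 0 -0.05 0 0 0;-1 0 0 -0.05 0 0 0"}}

```text
time: 13.82
position: [0.5705, 0.2337, 0.1306]
tcp_rot: [-0.077, 1.219, 0.114]
wrist_force: [-1.3, -0.0, 6.5]
width: 0.05
```

```bash
python3 st.py
```

```text
13.8167 bar frame mm [-8.86  1.14 18.13] rot deg [ 0.17 -0.09  0.06] F [1.03 0.13 6.56] M [-0.05  0.07  0.06] 0.05
```

Request:
{"fn": "step_arm", "kwargs": {"rows": "-1 0 0 -0.025 0 0 0;-1 0 0 -0.05 0 0 0;-1 0 0 -0.05 0 0 0;-1 0 0 -0.05 0 0 0"}}

```text
time: 14.15
position: [0.5689, 0.2335, 0.13]
tcp_rot: [-0.077, 1.219, 0.115]
wrist_force: [0.4, 0.1, 5.8]
width: 0.0498
```

```bash
python3 st.py
```

```text
14.15 bar frame mm [-10.59   1.13  18.17] rot deg [ 0.17 -0.11  0.05] F [2.33 0.02 5.3 ] M [-0.02 -0.2   0.03] 0.0498
```

Request:
{"fn": "step_arm", "kwargs": {"rows": "-1 0 0 -0.02 0 0 0;-1 0 0 -0.04 0 0 0;-1 0 0 -0.04 0 0 0;-1 0 0 -0.04 0 0 0"}}

```text
time: 14.48
position: [0.5685, 0.2335, 0.13]
tcp_rot: [-0.076, 1.217, 0.115]
wrist_force: [8.7, 0.3, 2.9]
width: 0.05
```

```bash
python3 st.py
```

```text
14.4833 bar frame mm [-10.95   1.18  18.3 ] rot deg [ 0.2  -0.22  0.03] F [ 9.15 -0.82 -0.2 ] M [-0.08 -1.74  0.05] 0.05
```

Request:
{"fn": "step_arm", "kwargs": {"rows": "-1 0 0 -0.015 0 0 0;-1 0 0 -0.015 0 0 0;-1 0 0 -0.015 0 0 0"}}

```text
time: 14.73
position: [0.5684, 0.2335, 0.13]
tcp_rot: [-0.076, 1.217, 0.115]
wrist_force: [11.3, 0.6, 1.4]
width: 0.0498
```

```bash
python3 st.py; python3 look.py l3
```

```text
14.7333 bar frame mm [-11.04   1.15  18.33] rot deg [ 0.21 -0.26  0.02] F [11.11 -0.89 -2.56] M [-0.21 -2.31  0.04] 0.0498
14.7333 [0.56835407 0.23345011 0.13002496] [11.33921034  0.55631217  1.38924789] [ 0.08562361 -2.31506591 -0.03661022]
(array([-2.291, -0.02 ,  0.462]), array([ 0.003,  0.052, -0.043]))
case centre in bar frame mm [-11.04   1.15  18.33] rot deg [ 0.21 -0.26  0.02]
```

View pics/l3.png

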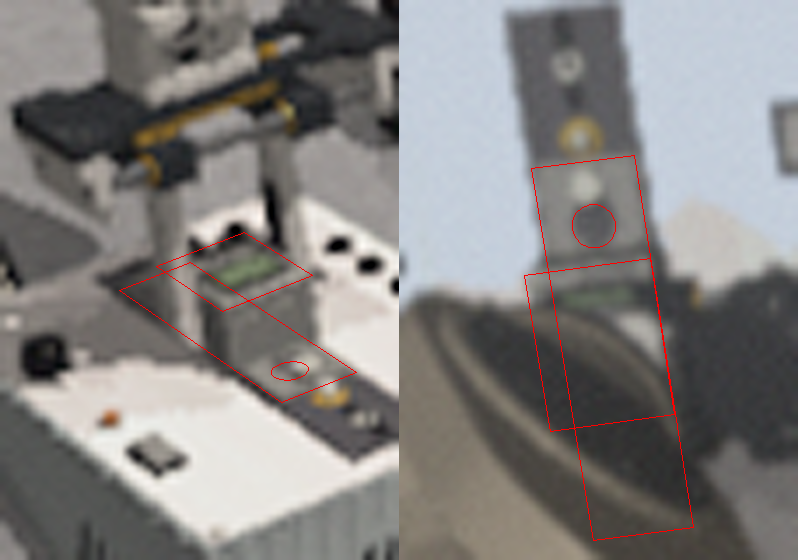

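Request:
{"fn": "step_arm", "kwargs": {"rows": "-1 0 0 0.015 0 0 0;-1 0 0 0.02 0 0 0;1 0 0 0.02 0 0 0;1 0 0 0.02 0 0 0;1 0 0 0.02 0 0 0;1 0 0 0.02 0 0 0;1 0 0 0.02 0 0 0;1 0 0 0.02 0 0 0"}}

```text
time: 15.5
position: [0.5673, 0.2331, 0.1292]
tcp_rot: [-0.077, 1.22, 0.114]
wrist_force: [0.4, -0.5, 0.9]
width: 0.0861
```

Request:
{"fn": "step_arm", "kwargs": {"rows": "1 -0.2 0 0 0 0 0;1 -0.5 0 0 0 0 0;1 -1 0 0 0 0 0;1 -2 0 0 0 0 0;1 -3 0 0 0 0 0;1 -4 0 0 0 0 0;1 -4 0 -3 0 0 0;1 -4 0 -3 0 0 0;1 -4 0 -3 0 0 0;1 -4 0 -3 0 0 0;1 -4 0 -3 0 0 0;1 -4 0 -3 0 0 0"}}

```text
time: 16.5
position: [0.4017, 0.2116, 0.2399]
tcp_rot: [-0.076, 1.218, 0.115]
wrist_force: [1.0, 0.3, 0.7]
width: 0.0939
```

```bash
python3 st.py
python3 - <<'E'
from h import *
o=[]
for n,x0,y0 in (('scene',270,140),('top',160,135)):
    c=cams.camera(n); o.append(cv2.resize(c['pixels'][y0:y0+80,x0:x0+57],(399,560),interpolation=cv2.INTER_CUBIC))
    for t in ('catch','box_center'): print(n,t,search_frame(n,t)[:1])
cv2.imwrite('pics/l4.png',np.hstack(o))
E
```

```text
16.5 bar frame mm [-131.53    0.72  178.96] rot deg [ 0.22 -0.19  0.04] F [1.26 0.12 0.33] M [ 0.07  0.27 -0.03] 0.0939
scene catch []
scene box_center [{'uv': [303.9, 170.0], 'p': 0.87}]
top catch []
top box_center [{'uv': [191.1, 182.8], 'p': 0.78}]
```

View pics/l4.png

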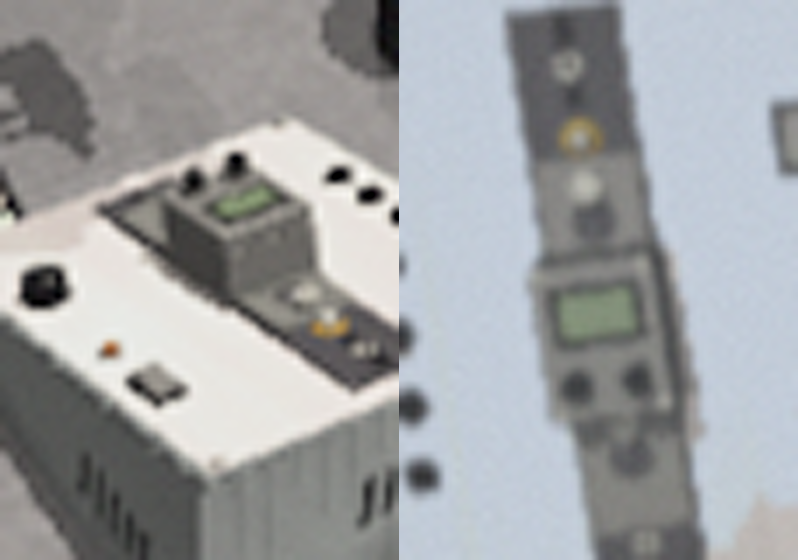

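```bash
python3 -c "
from cell import manip
print(manip.hand_in())"
```

```text
the job is handed in; nothing more can be done
None
```

The meter module is hung on the console and the job is handed in, at about 16.5 s of the 72 s allowed. No verdict came back.

- **What I did:** I gripped the module by its plain sides, tilted it to the 20° slope and set it over the studs. It touched a stud bevel on the way down, so I shifted it about 1 mm and it went over both heads. It met the bar at about 17 N. I slid it about 17 mm down until the necks stopped it at 11 to 12 N, then eased off, opened the gripper and backed away.
- **Last checks:** In the final scene and top pictures the module lies flat and square on the bar. The upper stud head sits at its slot end, and the catch shows clear above the upper flange. The wrist force is back near zero.
- **Disagreements and gaps:**
    - The bar lay about 2 mm deeper than my camera fit.
    - The module ended about 1 mm left of the bar's centre line by that same fit.
    - The detection network found no "catch" in any picture, so that check is by eye only.
    - The lower stud shows only faintly in the final picture.
- **Bystanders:** I kept clear of the other items but did not measure their positions again at the end.

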